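# Lock the lamp cartridge into the microscope lamp base

### The arm

A 6-joint arm with a two-finger parallel gripper is mounted at the origin on the work surface. World frame = base frame: x ahead of the robot, y to its left, z up, the work surface at z = 0. Lengths are in mm, angles in rad, forces in N, time in s.
With the tool pointing down it reaches from about 300 to 775 mm from the base axis. Payload 14.6 kg.
Tool frame: the origin (TCP) lies between the finger pads; the fingertips stand 8 mm ahead of it and the grasp point (between the pads) lies 11 mm behind it; z points along the fingers, y is the direction in which the jaws open and shut (so a half turn about z gives the same grasp; the last joint's range is limited). The gripper opens to 94 mm and grips with 3 to 60 N. Pads are 16 mm wide; open, the fingers measure 119 mm over their backs; the gripper's body (75 mm by 177 mm) begins 78 mm behind the grasp point.
Start: joints at [1.281, 0.3, 1.521, -0, 1.321, -0.067], TCP at [121.527, 536.396, 213.446] pointing down, gripper open.
Joint ranges: [-3.03, 3.03], [-0.79, 2.21], [0.23, 2.52], [-1.04, 4.18], [0, 3.07], [-2.55, 2.55]. Speed limits (rad/s): [2.22, 2.22, 2.57, 3.14, 3.14, 3.14].

### API

Orientations are given as [roll, pitch, yaw] about the fixed x, y, z axes, in that order (R = Rz(yaw) Ry(pitch) Rx(roll)).
In Python, from cell import manip, cams, models gives the robot as it stands. The module is installed in compiled form; this text tells all that it offers.
- The arm moves only by the shell command python3 -m pendant 'ROWS' [OPENING] [FORCE]. ROWS is JSON, a list that holds one entry, the list of rows, each a list of 4 numbers: the shift along the tool's x, y, z in cm, then the turn about the tool's z in rad. In form: [[[x, y, z, roll], ...]]. A call has 1 to 5 rows; each row is the pose to reach, as a shift and turn from the pose commanded when the call began, along the tool's axes at that moment; what a row does not reach only later rows make up. A row lasts 1/10 s, in which the tool goes at most 50 mm and 8.59 degrees, less where a joint would pass 70% of its speed; a pose out of reach is approached as far as the arm can. A call with a gripper value outside its range is refused whole. OPENING is the opening, from -1 (shut) to 1 (fully open), so that 0 is half open, set as the call begins (- or left out, the last holds). The fingers move at their own pace and stop on an object; FORCE is the grip in N (left out, the last holds). Time passes only in rows, so rows that repeat a pose let the fingers close. It gives the time, the measured TCP pose, the force and the opening at its end, in the units of the state.
- manip.read_state(): the state, without advancing time (a new reading comes with each control period).
- cams.camera(name): name is "side" or "top" or "wrist"; returns a dict with "frame" (384x512x3 uint8, red, green, blue), "K" (3x3 intrinsics, pixels), "pose" (4x4, takes a point from camera to world coordinates). Camera axes: x right, y down, z forward; pixel columns grow to the right and rows downward; lengths in mm; the calibration is good to about 2 mm. A picture is of the moment at which its call begins. There is no depth.
- manip.sign_off(): hands the job in, once; it reports no verdict.
Trained networks look in the newest picture that a camera, given by its name, has taken for a name from the list of things; names that differ only in an ending like _2 or _b are one class to them, and where a whole thing is asked for, a point or a joint stands for the part that bears it (a point fixed in the world has none). Each returns a list of dicts, best first, with "score" (0 to 1); they miss things now and then, are a little off and sometimes report something else, mostly with a low value. They report only what shows in the picture. A call takes as long as a camera call. They do not tell look-alikes from the thing itself.
- models.regions_of(camera, name): "pixels" (384x512 bool, what is visible of it) and "point" ([column, row] in pixels, amid what is visible of it).
The state is a dict: "clock": time; "joints": joint angles; "qd": joint speeds; "effort": joint torques, N m; "eef_pos": TCP position; "eef_rot": TCP orientation; "wrist_force": force on the tool from outside, world axes, zero at the start; "moment": the same for the moment, N m; "finger_gap": finger opening in mm.
Only numpy, scipy, OpenCV 4.12 (cv2) and the standard library are available. Lean on these libraries where they do the work, as an engineer would, in place of code of your own. Each camera call takes 0.05 s, during which the arm holds its last target.

### The job

Lift the square dust cover off the lamp base and set it down right way up in the shallow steel tray; then take the winged lamp cartridge out of the rack, put its two lugs into the notches of the well, push it straight down against the spring and twist it clockwise (seen from above) a quarter turn. A spring turns it back if it is let go, so finish still gripping it, turned and seated; leave the round blanking plug and the other things on the bench where they are.

Things in the scene. Friction and masses are not known exactly. Their poses are not given: they have to be found in the camera images.
- lampbase: Fixed grey lamp base: box 150 (x) x 120 (y) x 30 mm with a central 64 mm square well rising to 72 mm. Origin: underside centre, z up. The well's steel top is a ledge 64 to 72 mm up; the lugs turn beneath it, clockwise only (fixed stops the other way). The bayonet opening is described at well_mouth.
- well_mouth (a point): Centre of the bayonet opening, level with the well's top face 72 mm above the bench; axes as the lamp base. The opening is 25 mm across (y) for the 20 mm cartridge body, with two opposite notches along +x and -x, 14 mm wide and reaching 21 mm from the centre.
- spring (a joint): Sprung brass plate in the well: 0 at rest, its top 10 mm below the well's top face; grows (m) as pushed down, at most 0.012. 4 N starts it, then 0.7 N per mm. Lugs resting on it clear the ledge and can turn once it is 4 mm down; 6 to 8 mm gives good clearance. At 9 mm the cartridge's flange lands on the well's top.
- rotor (a joint): Turn of the brass plate (rad), clockwise from above; 0 at rest, stop at 1.5. Its two posts meet the lugs after about 8 degrees of clockwise twist from the notch line; then it turns with the cartridge: a 90 degree twist reads about 1.4. A return spring resists with 0.04 N m at first, 0.1 N m at a quarter turn.
- cover: Loose black dust cover, 60 g, over the well at the start: square cap 76 x 76 x 16 mm, open below, 2 mm play each side of the 64 mm well, its skirt 12 mm deep; on top a round knob, 22 mm diameter, from 16 to 46 mm above the origin. Origin: centre of the skirt's lower edge, z up.
- tray: Fixed shallow steel tray, 160 (x) x 140 (y) mm, walls 4 mm thick and 14 mm high, floor 4 mm thick, empty at the start. Origin: underside centre.
- rack: Fixed white rack block 160 (x) x 80 (y) x 30 mm with two 40 mm round holes, 38 mm either side of its centre along its x axis; the cartridge hangs by its flange in one, the blanking plug in the other. Origin: underside centre.
- cartridge: Loose lamp cartridge, 120 g, upright. Origin: centre of lower end, z up; half a turn is the same. Body 20 mm diameter; at 0 to 6 mm two lugs along +x and -x, 8 mm wide, out to 18 mm from the axis; flange 46 mm diameter at 19 to 25 mm; black wing to grip at 25 to 62 mm, 40 mm long along x (in line with the lugs), 14 mm thick along y. Origin 11 mm above the bench in the rack.
- blank: Loose round blanking plug, the cartridge's neighbour in the rack: the same flange but a round knob (24 mm diameter, up to 51 mm above its origin) and no lugs. Not to be used; leave alone. Origin: centre of its lower end.
- jar_tall: Bystander: clear glass jar with black cap, 52 mm diameter, 85 mm tall. Origin: underside centre.
- jar_short: Bystander: amber glass jar with black cap, 60 mm diameter, 65 mm tall. Origin: underside centre.
- dish: Bystander: flat glass dish, 90 mm diameter, 16 mm high. Origin: underside centre.
- objective: Bystander: dark steel microscope objective, 28 mm diameter, 42 mm tall. Origin: underside centre.
- screwdriver: Bystander: screwdriver, 150 mm long, lying beyond the lamp base, along its own x axis. Origin: beneath its middle.
There are look-alikes about, which are no part of the job. What is shaped like the cover but brown or purple is not meant.

How it is judged:
By the outcome, as a careful person would: the job done as asked, in the order asked, and still so for the second after the job is handed in, while the arm keeps its last pose, push and grip.
It also fails if it takes over 64 s, if anything falls off the work surface, if the arm or the gripper's body presses on something with over 40 N, if the wrist force passes 120 N, or if a joint passes its speed limit or range.

## Working session

There is one attempt and no reset: what is moved stays moved. The work goes in short steps, Python scripts to look and compute and a shell command to move; the robot and the scene stay as the last step left them, time stands still between calls to the robot, and variables do not carry over. Pictures are saved under pics/ and viewed, and the job is handed in when it is done.

```bash
mkdir -p pics; cat > h.py <<'E'
from cell import manip, cams, models
import numpy as np, cv2
from scipy.spatial.transform import Rotation as Rn
def snap(c,fn=None):
    d=cams.camera(c)
    if fn: cv2.imwrite('pics/'+fn,d['frame'][:,:,::-1])
    return d
def ray(d,px,z):
    K=np.array(d['K']);T=np.array(d['pose'])
    v=T[:3,:3]@np.linalg.solve(K,[px[0],px[1],1.]);o=T[:3,3]
    return o+v*(z-o[2])/v[2]
def proj(d,P):
    K=np.array(d['K']);T=np.array(d['pose'])
    p=K@(T[:3,:3].T@(np.array(P,float)-T[:3,3]));return p[:2]/p[2]
def st():
    s=manip.read_state()
    print({k:np.round(s[k],3).tolist() for k in s if k not in('effort','qd')});return s
E
python3 - <<'E'
from h import *
st()
for c in('top','side','wrist'):
    d=snap(c,c+'0.png');print(c,np.round(d['pose'],3).tolist(),np.round(d['K'],1).tolist())
E
```

```text
{'clock': 0.0, 'joints': [1.281, 0.3, 1.522, -0.0, 1.321, -0.067], 'eef_pos': [121.441, 536.149, 212.876], 'eef_rot': [-3.14, -0.0, 2.919], 'wrist_force': [-0.475, -0.155, -0.141], 'moment': [0.011, 0.0, 0.01], 'finger_gap': 93.972}
top [[-0.057, -0.975, 0.216, 349.114], [-0.998, 0.054, -0.019, -19.47], [0.007, -0.217, -0.976, 900.626], [0.0, 0.0, 0.0, 1.0]] [[348.0, 0.0, 255.7], [0.0, 348.0, 194.0], [0.0, 0.0, 1.0]]
side [[0.869, -0.295, 0.397, 115.916], [-0.494, -0.55, 0.673, -671.29], [0.02, -0.781, -0.624, 671.356], [0.0, 0.0, 0.0, 1.0]] [[410.1, 0.0, 260.8], [0.0, 410.1, 184.2], [0.0, 0.0, 1.0]]
wrist [[0.221, 0.948, 0.227, 54.653], [0.975, -0.215, -0.053, 551.362], [-0.002, 0.233, -0.973, 382.751], [0.0, 0.0, 0.0, 1.0]] [[273.8, 0.0, 256.0], [0.0, 273.8, 197.3], [0.0, 0.0, 1.0]]
```

View pics/top0.png

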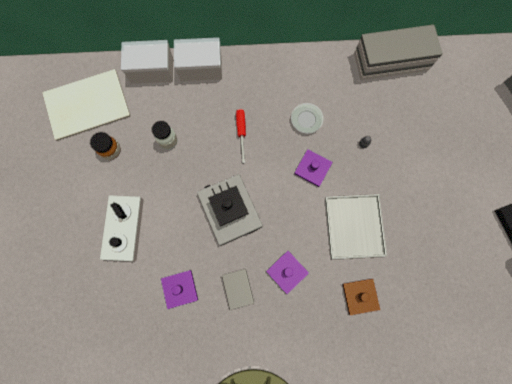

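View pics/side0.png

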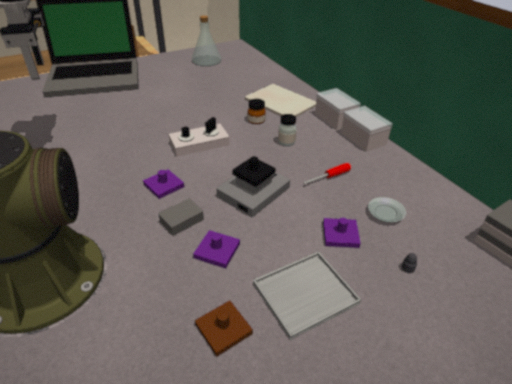

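View pics/wrist0.png

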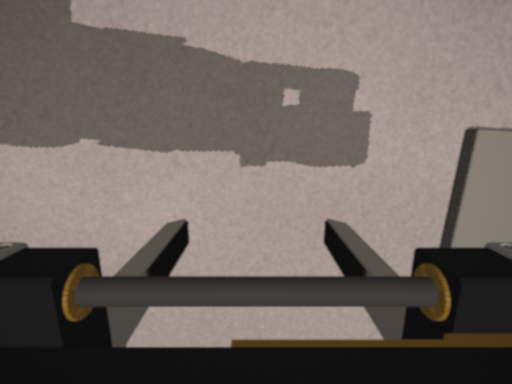

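```bash
python3 - <<'E'
from h import *
import pickle
out={}
for c in('top','side'):
    d=snap(c)
    out[c]={'d':d}
    for n in('lampbase','cover','tray','rack','cartridge','blank'):
        r=models.regions_of(c,n)[:6]
        out[c][n]=r
        print(c,n,[(round(float(q['score']),2),np.round(q['point']).tolist(),int(q['pixels'].sum())) for q in r])
pickle.dump(out,open('seg.pkl','wb'))
for c,(a,b,x,y) in {'top':(90,180,200,200),'side':(160,100,160,120)}.items():
    f=out[c]['d']['frame'][b:b+y,a:a+x,::-1];cv2.imwrite(f'pics/{c}z.png',cv2.resize(f,None,fx=4 if c=='side' else 3,fy=4 if c=='side' else 3,interpolation=cv2.INTER_CUBIC))
E
```

```text
top lampbase [(0.23, [366.0, 139.0], 137)]
top cover [(0.89, [315.0, 170.0], 835), (0.85, [179.0, 288.0], 985), (0.83, [229.0, 203.0], 1061), (0.81, [364.0, 297.0], 977), (0.73, [287.0, 271.0], 916)]
top tray [(0.88, [359.0, 223.0], 3412)]
top rack []
top cartridge [(0.62, [120.0, 208.0], 296)]
top blank [(0.49, [120.0, 244.0], 254)]
side lampbase [(0.59, [252.0, 195.0], 1721)]
side cover [(0.96, [337.0, 232.0], 1053), (0.94, [252.0, 171.0], 793), (0.8, [161.0, 185.0], 729), (0.79, [215.0, 248.0], 1188), (0.59, [222.0, 331.0], 1859), (0.16, [198.0, 144.0], 1084)]
side tray [(0.94, [303.0, 294.0], 5321), (0.27, [336.0, 173.0], 234)]
side rack [(0.76, [198.0, 144.0], 909)]
side cartridge [(0.46, [212.0, 126.0], 217)]
side blank [(0.5, [186.0, 135.0], 147)]
```

View pics/topz.png

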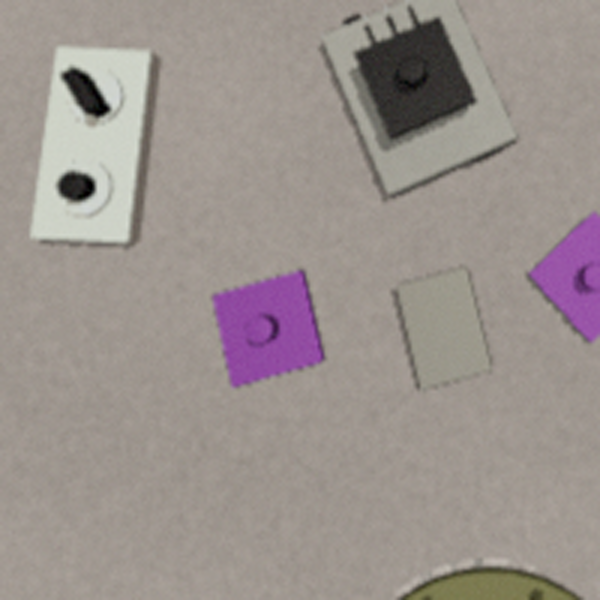

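View pics/sidez.png

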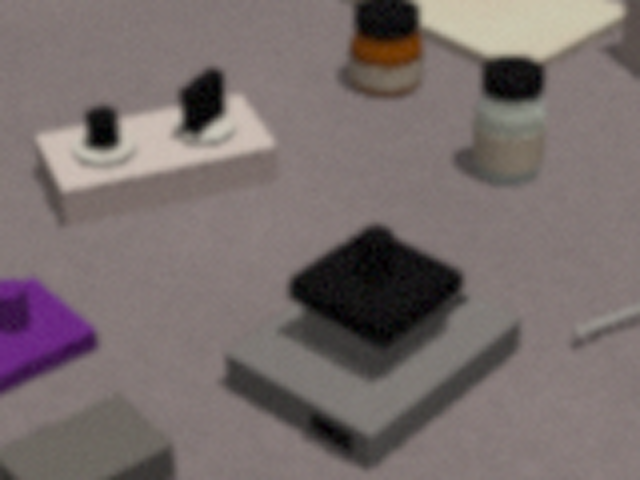

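```bash
cat > rough.py <<'E'
from h import *
import pickle
o=pickle.load(open('seg.pkl','rb'))
T=o['top']['d'];S=o['side']['d']
t=lambda x,y:(90+x/3-.33,180+y/3-.33)
s=lambda x,y:(160+x/4-.37,100+y/4-.37)
def L(n,p,z,d): print(n,np.round(ray(d,p,z)[:2],1))
L('base c1',t(322,42),30,T);L('base c2',t(387,198),30,T);L('base c3',t(517,138),30,T)
L('sbase L',s(228,357),30,S);L('sbase front',s(372,438),30,S);L('sbase R',s(520,322),30,S)
L('knob',t(412,72),106,T);L('sknob',s(377,232),106,S)
for p in[(355,55),(440,18),(476,102),(392,138)]:L('cov',t(*p),76,T)
for p in[(290,287),(378,340),(462,277)]:L('scov',s(*p),76,S)
for p in[(57,47),(152,50),(130,242),(32,238)]:L('rack',t(*p),30,T)
for p in[(38,148),(63,192),(272,148),(246,98)]:L('srack',s(*p),30,S)
for p in[(65,73),(105,112)]:L('wing',t(*p),73,T)
L('flange',t(97,97),36,T)
L('blank',t(72,185),62,T)
for p in[(327,197),(381,195),(385,256),(331,259)]:L('tray',p,14,T)
E
python3 rough.py
```

```text
base c1 [551.  113.8]
base c2 [415.9  62.9]
base c3 [459.6 -47.4]
sbase L [418.6  55.1]
sbase front [460.9 -52. ]
sbase R [ 5.964e+02 -5.000e-01]
knob [505.8  33.1]
sknob [511.1  34.5]
cov [528.2  80.4]
cov [555.1  10.7]
cov [484.5 -15. ]
cov [459.3  53. ]
scov [457.8  46. ]
scov [479.9 -23.9]
scov [554.8   5.7]
rack [559.1 338.9]
rack [552.  258.3]
rack [392.  273.8]
rack [399.8 353.7]
srack [398.2 338.1]
srack [393.9 275.3]
srack [548.2 259. ]
srack [562.  332.5]
wing [526.9 314. ]
wing [493.3 281.2]
flange [512.8 301.6]
blank [437.8 309.9]
tray [ 527.2 -221.8]
tray [ 524.7 -363.6]
tray [ 367.9 -352.5]
tray [ 368.2 -215.8]
```

```bash
cat > go.py <<'E'
import sys
from h import *
s=manip.read_state();p=np.array(s['eef_pos']);R=Rn.from_euler('xyz',s['eef_rot']).as_matrix()
tx,ty,tz=map(float,sys.argv[1:4])
d=R.T@(np.array([tx,ty,tz])-p)/10
yaw=np.degrees(s['eef_rot'][2]);r=0
if len(sys.argv)>4:
    e=(float(sys.argv[4])-yaw+180)%360-180; r=-np.radians(e)
print('shift cm',np.round(d,2),'roll',round(r,3),'| pos',np.round(p,1),'yaw',round(yaw%360,1),'F',np.round(s['wrist_force'],1),'gap',round(s['finger_gap'],1),'t',round(s['clock'],2),'j6',round(s['joints'][5],2))
E
python3 -m pendant '[[[-48.7,-40.8,-3,0],[-48.7,-40.8,-3,0],[-48.7,-40.8,-3,0],[-48.7,-40.8,-3,0],[-48.7,-40.8,-3,0]]]' 0.3 20; python3 go.py 506 32 240 167
```

```text
clock: 1.35
eef_pos: [273.5, 336.0, 225.5]
eef_rot: [3.141, 0.0, 2.919]
wrist_force: [0.6, 0.5, 0.7]
finger_gap: 61.8
shift cm [-29.38 -24.52  -1.45] roll 0.004 | pos [273.5 336.  225.5] yaw 167.3 F [0.6 0.5 0.7] gap 61.8 t 1.35 j6 -0.55
```

```bash
python3 -m pendant '[[[-29.4,-24.5,-1.5,0],[-29.4,-24.5,-1.5,0],[-29.4,-24.5,-1.5,0],[-29.4,-24.5,-1.5,0],[-29.4,-24.5,-1.5,0]]]'; python3 -m pendant '[[[-5.1,-4.2,-0.2,0],[-5.1,-4.2,-0.2,0],[-5.1,-4.2,-0.2,0],[-5.1,-4.2,-0.2,0]]]'; python3 go.py 506 32 240; python3 -c "
from h import *
d=snap('wrist','w1.png');import pickle;pickle.dump(d,open('w1.pkl','wb'))
print(proj(d,[506,32,106]),np.array(d['pose'])[:3,3])"
```

```text
clock: 1.85
eef_pos: [425.5, 137.4, 235.4]
eef_rot: [3.141, 0.001, 2.919]
wrist_force: [1.2, 0.6, 0.5]
finger_gap: 61.2
clock: 2.25
eef_pos: [464.5, 87.8, 236.9]
eef_rot: [3.142, -0.001, 2.919]
wrist_force: [-0.5, 0.0, -0.8]
finger_gap: 61.1
shift cm [-5.28 -4.52 -0.32] roll 0 | pos [464.5  87.8 236.9] yaw 167.2 F [-0.5  0.  -0.8] gap 61.1 t 2.25 j6 -1.24
[217.65256339 238.33410303] [397.77100426 102.73414719 406.70919177]
```

View pics/w1.png

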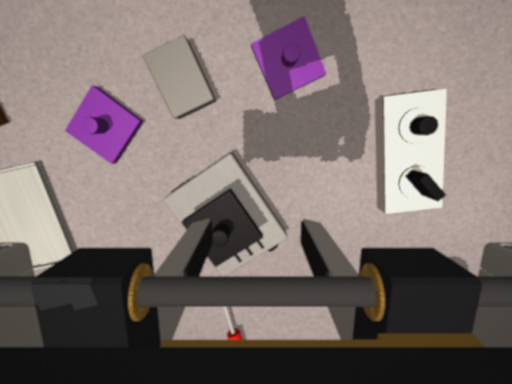

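The wrist view shows the black cover with its knob at about (221,230), the base's corners at (165,199), (234,153) and (286,237), and the rack with the winged cartridge at (425,185).

```bash
python3 -c "
from h import *
import pickle
d=pickle.load(open('w1.pkl','rb'))
f=d['frame'][140:280,150:300,::-1];cv2.imwrite('pics/w1z.png',cv2.resize(np.clip(f*1.6,0,255).astype(np.uint8),None,fx=4,fy=4,interpolation=cv2.INTER_CUBIC))
f=d['frame'][80:220,370:460,::-1];cv2.imwrite('pics/w1r.png',cv2.resize(np.clip(f*1.,0,255).astype(np.uint8),None,fx=4,fy=4,interpolation=cv2.INTER_CUBIC))
"
```

```text
(no output)
```

View pics/w1z.png

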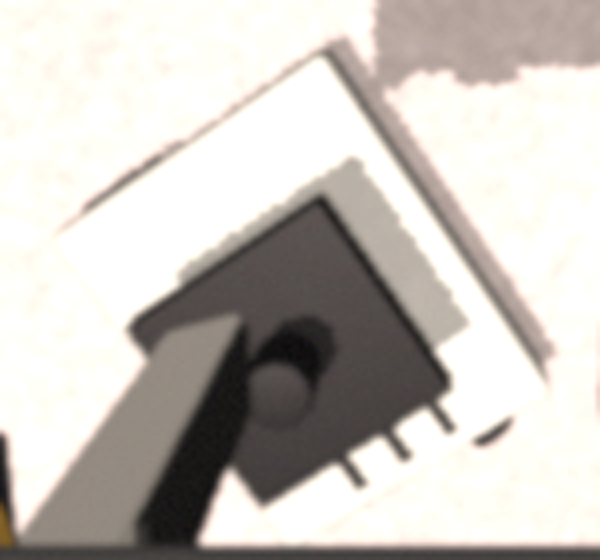

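View pics/w1r.png

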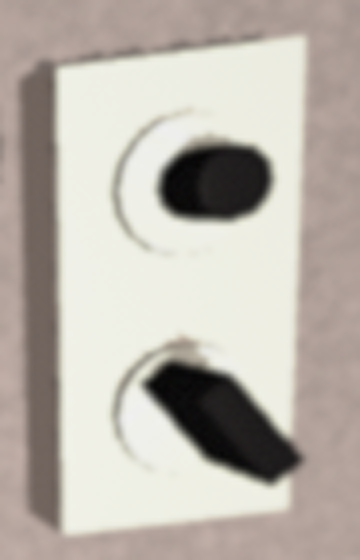

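```bash
python3 -c "
from h import *
import pickle
d=pickle.load(open('w1.pkl','rb'))
z=lambda x,y:(150+x/4-.37,140+y/4-.37)
r=lambda x,y:(370+x/4-.37,80+y/4-.37)
def L(n,p,h): print(n,np.round(ray(d,p,h)[:2],1))
L('knob',z(278,398),106)
for p in[(130,328),(318,203),(445,382),(262,505)]:L('cov',z(*p),76)
for p in[(62,228),(323,55),(545,385)]:L('base',z(*p),30)
for p in[(55,66),(305,37),(291,508),(62,533)]:L('rack',r(*p),30)
for p in[(180,368),(145,383),(268,483),(300,460)]:L('wing',r(*p),36 if p[0]<200 else 73)
for p in[(238,393)]:L('wingtop other',r(*p),73)
L('blank',r(240,182),62)
"
```

```text
knob [507.3  33.4]
cov [484.9 -13.3]
cov [458.8  54.7]
cov [524.8  80.2]
cov [553.6  11.9]
base [456.1 -42.4]
base [417.7  62.3]
base [551.7 112.5]
rack [390.3 274. ]
rack [399.3 353.8]
rack [557.6 338.8]
rack [548.8 258.1]
wing [496.8 301.5]
wing [499.4 289.4]
wing [529.5 305.3]
wing [524.3 315.6]
wingtop other [498.7 298.4]
blank [436.7 310.5]
```

```bash
python3 go.py 506.5 33.3 125; python3 -m pendant '[[[-5.3,-4.4,5,0],[-5.3,-4.4,11,0],[-5.3,-4.4,11,0],[-5.3,-4.4,11,0],[-5.3,-4.4,11,0]]]'; python3 go.py 506.5 33.3 88
```

```text
shift cm [-5.32 -4.42 11.2 ] roll 0 | pos [464.4  88.1 237. ] yaw 167.3 F [-0.6 -0.1  0.4] gap 61.0 t 2.3 j6 -1.24
clock: 2.8
eef_pos: [506.9, 33.7, 128.2]
eef_rot: [3.141, 0.0, 2.92]
wrist_force: [0.8, 0.1, 0.7]
finger_gap: 61.0
shift cm [ 0.03 -0.05  4.02] roll 0 | pos [506.9  33.7 128.2] yaw 167.3 F [0.8 0.1 0.7] gap 61.0 t 2.8 j6 -1.36
```

```bash
python3 -m pendant '[[[0,0,2,0],[0,0,3.9,0],[0,0,3.9,0],[0,0,3.9,0]]]'; python3 -c "
from h import *
snap('side','s2.png');d=snap('wrist','w2.png')
f=cv2.imread('pics/s2.png')[80:240,180:340];cv2.imwrite('pics/s2.png',cv2.resize(f,None,fx=3.5,fy=3.5))"
```

```text
clock: 3.2
eef_pos: [507.7, 33.2, 90.2]
eef_rot: [3.141, 0.002, 2.92]
wrist_force: [0.6, -0.1, 0.0]
finger_gap: 60.9
```

View pics/s2.png

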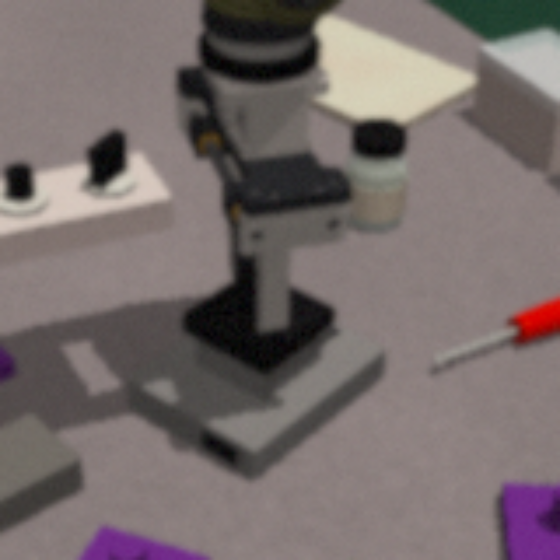

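View pics/w2.png

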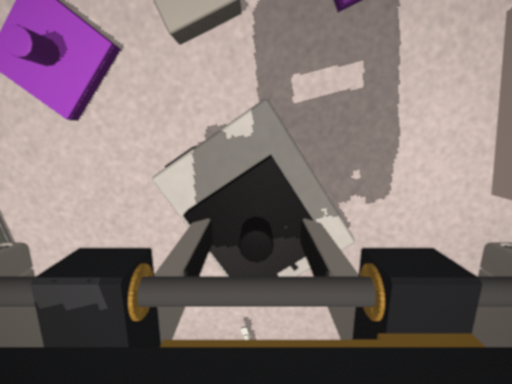

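The knob sits centred between the fingers, at about (257,240) in the wrist view, so I'm closing.

```bash
python3 -m pendant '[[[0,0,0,0],[0,0,0,0],[0,0,0,0],[0,0,0,0],[0,0,0,0]]]' -1 25;python3 -m pendant '[[[0,0,0,0],[0,0,-1,0],[0,0,-2,0],[0,0,-3,0],[0,0,-4,0]]]'; python3 -c "
from h import *
snap('side','s3.png');
f=cv2.imread('pics/s3.png')[80:240,180:340];cv2.imwrite('pics/s3.png',cv2.resize(f,None,fx=3.5,fy=3.5))"
```

```text
clock: 3.8
eef_pos: [507.0, 32.5, 88.0]
eef_rot: [3.142, -0.0, 2.919]
wrist_force: [0.1, -0.6, 0.5]
finger_gap: 24.5
clock: 4.3
eef_pos: [507.2, 32.5, 129.3]
eef_rot: [3.141, 0.001, 2.919]
wrist_force: [-0.1, -1.2, -0.9]
finger_gap: 21.3
```

View pics/s3.png

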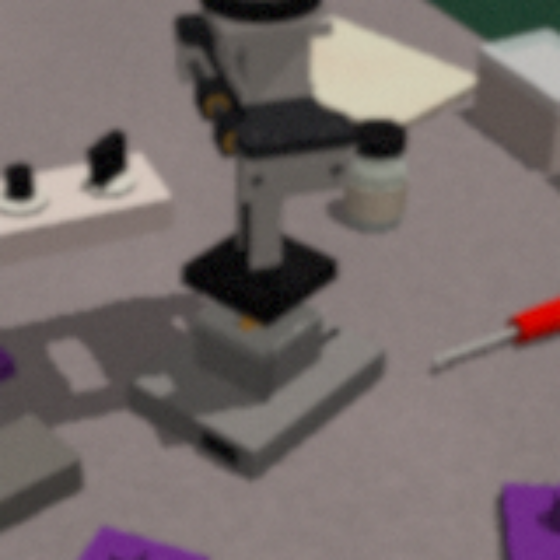

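```bash
python3 go.py 447 -288 150; python3 -m pendant '[[[-1,-5,-2,0],[-1.5,-10,-2,0],[-1.5,-15,-2,0],[-1.5,-20,-2,0],[-1.5,-25,-2,0]]]';python3 go.py 447 -288 140
```

```text
shift cm [ -1.15 -32.6   -1.93] roll 0 | pos [507.8  32.5 130.8] yaw 167.2 F [ 0.6 -0.5  1. ] gap 21.4 t 4.35 j6 -1.36
clock: 4.85
eef_pos: [466.7, -212.0, 148.5]
eef_rot: [-3.141, 0.001, 2.919]
wrist_force: [0.2, -0.6, 0.2]
finger_gap: 21.8
shift cm [ 0.25 -7.85  0.85] roll 0 | pos [ 466.7 -212.   148.5] yaw 167.2 F [ 0.2 -0.6  0.2] gap 21.8 t 4.85 j6 -1.85
```

```bash
python3 -m pendant '[[[0.2,-4,0,0],[0.2,-7.6,1,0],[0.2,-7.6,4,0],[0.2,-7.6,7,0],[0.2,-7.6,7,0]]]';python3 go.py 447 -288 33; python3 -c "
from h import *
snap('side','s4.png');
f=cv2.imread('pics/s4.png')[170:360,200:400];cv2.imwrite('pics/s4.png',cv2.resize(f,None,fx=3,fy=3))
d=snap('top');T=cv2.resize(d['frame'][170:280,300:420,::-1],None,fx=5,fy=5);cv2.imwrite('pics/t4.png',T)"
```

```text
clock: 5.35
eef_pos: [447.0, -282.9, 75.0]
eef_rot: [3.139, -0.005, 2.918]
wrist_force: [-0.3, -0.6, -0.1]
finger_gap: 21.5
shift cm [-0.13 -0.51  4.2 ] roll 0 | pos [ 447.  -282.9   75. ] yaw 167.2 F [-0.3 -0.6 -0.1] gap 21.5 t 5.35 j6 -1.98
```

View pics/s4.png

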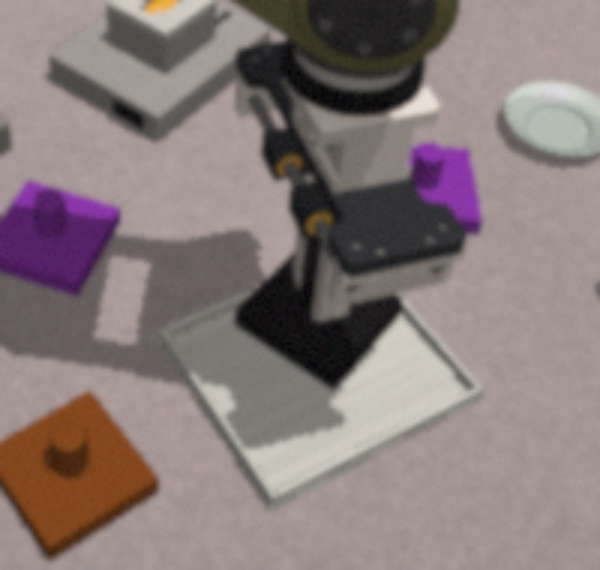

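View pics/t4.png

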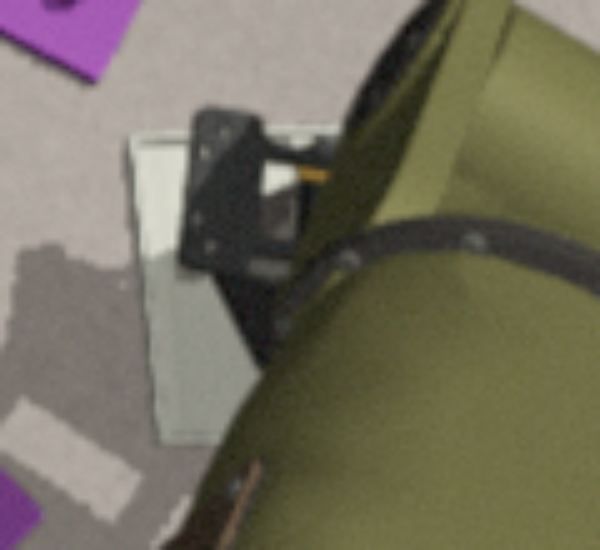

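```bash
python3 go.py 447 -288 36; python3 -m pendant '[[[0,0,2,0],[0,0,3.5,0],[0,0,3.5,0],[0,0,3.5,0]]]';python3 go.py 447 -288 32
```

```text
shift cm [ 0.1  -0.45  4.28] roll 0 | pos [ 448.9 -283.8   78.8] yaw 167.2 F [ 0.1 -0.4 -0.7] gap 21.7 t 5.45 j6 -1.98
clock: 5.85
eef_pos: [449.5, -284.1, 44.7]
eef_rot: [-3.141, 0.002, 2.919]
wrist_force: [-0.5, -0.1, -0.3]
finger_gap: 21.6
shift cm [ 0.16 -0.43  1.27] roll 0 | pos [ 449.5 -284.1   44.7] yaw 167.3 F [-0.5 -0.1 -0.3] gap 21.6 t 5.85 j6 -1.98
```

```bash
python3 -m pendant '[[[0,0,0.5,0],[0,0,0.9,0],[0,0,1.1,0],[0,0,1.2,0],[0,0,1.2,0]]]';python3 go.py 447 -288 32
```

```text
clock: 6.35
eef_pos: [448.8, -283.8, 32.0]
eef_rot: [-3.142, 0.0, 2.919]
wrist_force: [-5.0, 2.7, 11.9]
finger_gap: 21.2
shift cm [ 0.09 -0.45 -0.  ] roll 0 | pos [ 448.8 -283.8   32. ] yaw 167.2 F [-5.   2.7 11.9] gap 21.2 t 6.35 j6 -1.98
```

```bash
python3 -m pendant '[[[0,0,-0.05,0],[0,0,-0.05,0],[0,0,-0.05,0],[0,0,-0.05,0]]]' 0.3; python3 -m pendant '[[[0,0,-3,0],[0,0,-6,0],[0,0,-11,0],[0,0,-15,0],[0,0,-15,0]]]';python3 go.py 447 -288 200;python3 -c "
from h import *
snap('side','s5.png');
f=cv2.imread('pics/s5.png')[170:360,200:400];cv2.imwrite('pics/s5.png',cv2.resize(f,None,fx=3,fy=3))"
```

```text
clock: 6.75
eef_pos: [448.7, -283.8, 31.4]
eef_rot: [3.142, -0.0, 2.919]
wrist_force: [0.8, 0.3, -0.6]
finger_gap: 50.2
clock: 7.25
eef_pos: [450.3, -284.9, 186.9]
eef_rot: [-3.138, 0.008, 2.919]
wrist_force: [0.7, -0.6, -0.4]
finger_gap: 61.1
shift cm [ 0.25 -0.38 -1.31] roll 0 | pos [ 450.3 -284.9  186.9] yaw 167.2 F [ 0.7 -0.6 -0.4] gap 61.1 t 7.25 j6 -1.98
```

View pics/s5.png

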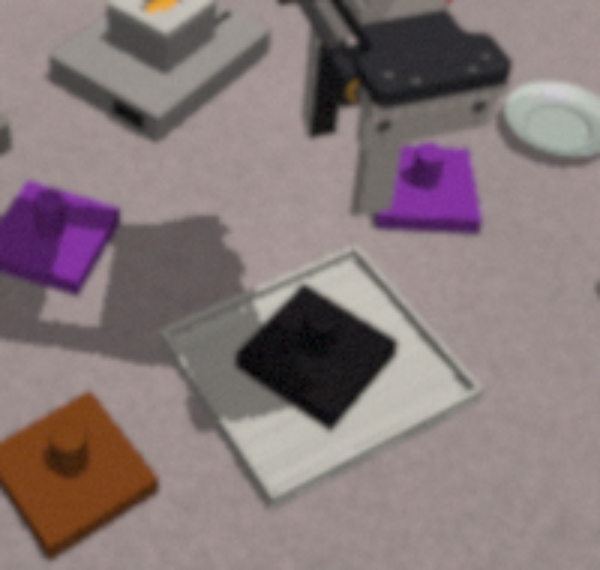

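Cover sits flat and upright in the tray, at about (315,350) in the crop. Next I look at the open well.

```bash
python3 go.py 570 59 200 201; python3 -m pendant '[[[-4.5,36.2,-1.3,-0.59],[-4.5,36.2,-1.3,-0.59],[-4.5,36.2,-1.3,-0.59],[-4.5,36.2,-1.3,-0.59],[-4.5,36.2,-1.3,-0.59]]]'; python3 go.py 570 59 200 201
```

```text
shift cm [-4.18 36.14 -1.68] roll -0.589 | pos [ 449.5 -284.3  183.7] yaw 167.2 F [ 0.9 -0.1 -0.7] gap 61.2 t 7.3 j6 -1.98
clock: 7.8
eef_pos: [533.4, -46.7, 188.9]
eef_rot: [3.141, -0.002, -2.769]
wrist_force: [0.6, 0.5, 0.7]
finger_gap: 61.3
shift cm [-7.26  8.52 -1.12] roll 0.006 | pos [533.4 -46.7 188.9] yaw 201.3 F [0.6 0.5 0.7] gap 61.3 t 7.8 j6 -2.1
```

```bash
python3 -m pendant '[[[-7.2,8.5,-1,0],[-7.2,8.5,-1,0],[-7.2,8.5,-1,0],[-7.2,8.5,-1,0],[-7.2,8.5,-1,0]]]'; python3 -m pendant '[[[0,0,0,0],[0,0,0,0],[0,0,0,0]]]';python3 go.py 570 59 200 201;  python3 -c "
from h import *
d=snap('wrist','w3.png');import pickle;pickle.dump(d,open('w3.pkl','wb'))
print(proj(d,[505,34,72]))"
```

```text
clock: 8.3
eef_pos: [569.7, 55.4, 199.2]
eef_rot: [3.141, -0.002, -2.775]
wrist_force: [-0.1, -0.1, 0.5]
finger_gap: 61.2
clock: 8.6
eef_pos: [570.2, 55.5, 200.5]
eef_rot: [-3.142, 0.0, -2.776]
wrist_force: [0.5, -0.4, -0.1]
finger_gap: 61.2
shift cm [-0.11  0.34  0.05] roll -0.001 | pos [570.2  55.5 200.5] yaw 201.0 F [ 0.5 -0.4 -0.1] gap 61.2 t 8.6 j6 -1.9
[258.55905188 131.70898237]
```

View pics/w3.png

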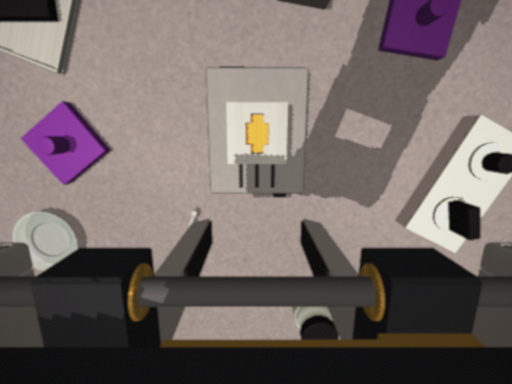

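```bash
python3 -c "
from h import *
import pickle
d=pickle.load(open('w3.pkl','rb'))
f=d['frame'][55:205,195:320,::-1];cv2.imwrite('pics/w3z.png',cv2.resize(f,None,fx=4,fy=4,interpolation=cv2.INTER_CUBIC))
f=d['frame'][110:255,400:512,::-1];cv2.imwrite('pics/w3r.png',cv2.resize(f,None,fx=4,fy=4,interpolation=cv2.INTER_CUBIC))
# gold centroid
h=cv2.cvtColor(d['frame'],cv2.COLOR_RGB2HSV);m=(h[:,:,1]>120)&(h[:,:,0]>15)&(h[:,:,0]<35);m[:80]=0;m[180:]=0;m[:,:220]=0;m[:,300:]=0
n,l,s,c=cv2.connectedComponentsWithStats(m.astype(np.uint8));i=1+np.argmax(s[1:,4]);print(s[i],c[i],cv2.minAreaRect(np.argwhere(l==i)[:,::-1].astype(np.int32)))
print(ray(d,c[i],62),ray(d,c[i],72))
"
```

```text
[246 115  22  38 628] [256.85191083 133.28184713] ((256.5, 133.5), (37.0, 21.0), 90.0)
[507.19785918  32.93696086  62.        ] [507.16106786  32.89201774  72.        ]
```

View pics/w3z.png

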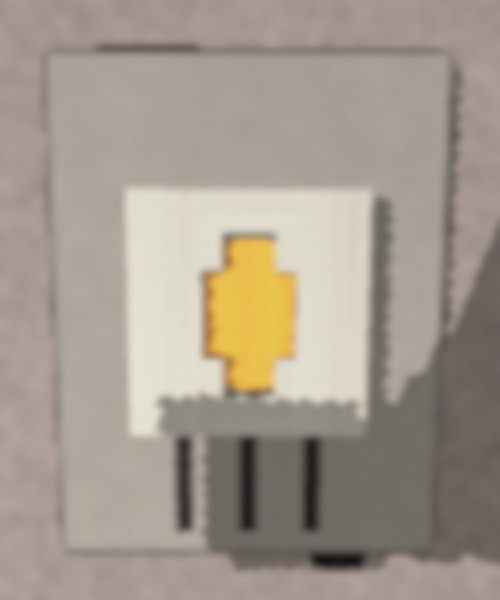

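View pics/w3r.png

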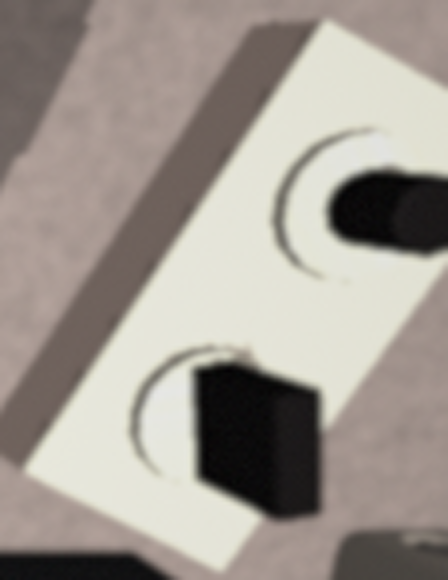

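```bash
python3 -c "
from h import *
import pickle
d=pickle.load(open('w3.pkl','rb'))
z=lambda x,y:(195+x/4-.37,55+y/4-.37)
r=lambda x,y:(400+x/4-.37,110+y/4-.37)
def mean(P,h):
    Q=np.array([ray(d,z(*p),h)[:2] for p in P]);print(np.round(Q,1).tolist(),'mean',Q.mean(0).round(1));
    e=np.diff(np.vstack([Q,Q[:1]]),axis=0);print(np.round(np.degrees(np.arctan2(e[:,1],e[:,0])),1),np.linalg.norm(e,axis=1).round(1))
mean([(125,188),(376,188),(368,436),(130,436)],72)
mean([(47,53),(450,53),(436,550),(66,550)],30)
mean([(203,272),(297,272),(296,358),(204,358)],72)
mean([(223,234),(275,234),(272,396),(228,396)],72)
for p in[(275,395),(320,392),(318,513),(277,518)]:print('wingtop',ray(d,r(*p),73).round(1))
for p in[(195,370),(198,478)]:print('wingbot',ray(d,r(*p),36).round(1))
"
```

```text
[[488.9, -8.4], [465.7, 52.2], [525.6, 74.7], [548.7, 14.2]] mean [507.2  33.2]
[ 110.9   20.6  -69.1 -159.3] [64.9 64.  64.7 64. ]
[[459.8, -47.2], [418.4, 60.8], [554.1, 114.7], [596.2, 4.9]] mean [507.1  33.3]
[ 110.9   21.7  -69.1 -159.1] [115.7 146.  117.7 146. ]
[[501.3, 17.7], [492.5, 40.8], [513.2, 48.7], [522.0, 25.7]] mean [507.2  33.2]
[ 110.9   20.9  -69.1 -158.9] [24.7 22.2 24.6 22.2]
[[490.5, 19.3], [485.6, 31.9], [524.9, 46.4], [529.1, 35.3]] mean [507.5  33.2]
[ 110.9   20.2  -69.1 -157.5] [13.6 41.9 11.9 41.9]
wingtop [498.9 285.   73. ]
wingtop [493.6 296.4  73. ]
wingtop [525.3 315.3  73. ]
wingtop [530.9 305.   73. ]
wingbot [499.9 288.7  36. ]
wingbot [531.1 308.   36. ]
```

```bash
python3 go.py 568 335 190 211.5; python3 -m pendant '[[[-9.8,-26,1,-0.18],[-9.8,-26,1,-0.18],[-9.8,-26,1,-0.18],[-9.8,-26,1,-0.18],[-9.8,-26,1,-0.18]]]'; python3 go.py 568 335 190 211.5
```

```text
shift cm [-9.8  26.16  1.05] roll -0.184 | pos [570.2  55.7 200.5] yaw 201.0 F [-0.2 -0.2 -0.3] gap 61.1 t 8.65 j6 -1.9
clock: 9.15
eef_pos: [737.2, -132.2, 191.5]
eef_rot: [-3.141, 0.0, -2.595]
wrist_force: [1.0, 0.1, 1.0]
finger_gap: 61.0
shift cm [-9.84 48.71  0.14] roll -0.003 | pos [ 737.2 -132.2  191.5] yaw 211.3 F [1.  0.1 1. ] gap 61.0 t 9.15 j6 -2.34
```

I typed the wrong sign on y. That was a harmless excursion at height, so I'm correcting it.

```bash
python3 -m pendant '[[[-9.8,48.7,0.1,0],[-9.8,48.7,0.1,0],[-9.8,48.7,0.1,0],[-9.8,48.7,0.1,0],[-9.8,48.7,0.1,0]]]'; python3 go.py 568 335 190 211.5
```

```text
clock: 9.65
eef_pos: [650.1, 106.1, 191.0]
eef_rot: [-3.142, 0.0, -2.595]
wrist_force: [1.4, 0.6, 0.9]
finger_gap: 61.1
shift cm [-4.89 23.82  0.1 ] roll -0.003 | pos [650.1 106.1 191. ] yaw 211.3 F [1.4 0.6 0.9] gap 61.1 t 9.65 j6 -2.01
```

```bash
python3 -m pendant '[[[-4.9,23.8,0.1,0],[-4.9,23.8,0.1,0],[-4.9,23.8,0.1,0],[-4.9,23.8,0.1,0],[-4.9,23.8,0.1,0]]]';python3 -m pendant '[[[0,0,0,0],[0,0,0,0],[0,0,0,0]]]'; python3 go.py 568 335 190 211.5;  python3 -c "
from h import *
d=snap('wrist','w4.png');import pickle;pickle.dump(d,open('w4.pkl','wb'))
f=d['frame'][60:210,190:320,::-1];f=np.clip(255*(f/255.)**.6,0,255).astype(np.uint8);cv2.imwrite('pics/w4z.png',cv2.resize(f,None,fx=4,fy=4,interpolation=cv2.INTER_CUBIC))
print(proj(d,[512,300.5,73]))"
```

```text
clock: 10.15
eef_pos: [567.9, 335.5, 190.1]
eef_rot: [3.142, 0.0, -2.594]
wrist_force: [1.1, -0.1, -0.0]
finger_gap: 61.4
clock: 10.45
eef_pos: [569.6, 332.4, 189.9]
eef_rot: [-3.141, -0.0, -2.596]
wrist_force: [-0.8, -0.1, 0.1]
finger_gap: 61.3
shift cm [-0.    0.3  -0.01] roll -0.004 | pos [569.6 332.4 189.9] yaw 211.3 F [-0.8 -0.1  0.1] gap 61.3 t 10.45 j6 -1.64
[257.81967457 134.40030812]
```

View pics/w4z.png

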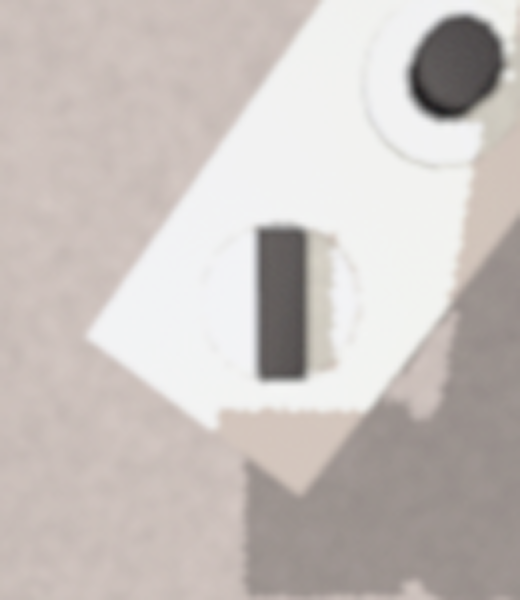

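View pics/w4.png

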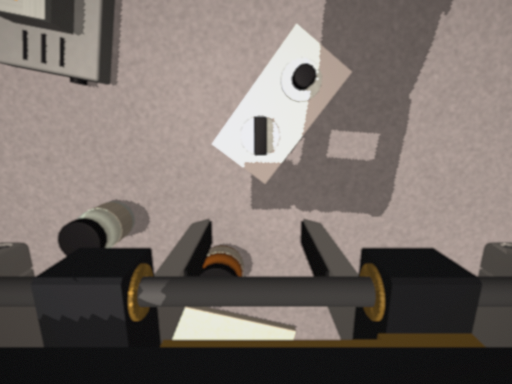

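```bash
python3 -c "
from h import *
import pickle
d=pickle.load(open('w4.pkl','rb'))
z=lambda x,y:(190+x/4-.37,60+y/4-.37)
Q=np.array([ray(d,z(*p),73)[:2] for p in [(258,229),(305,229),(305.5,378),(259,379)]])
e=np.diff(np.vstack([Q,Q[:1]]),axis=0);print(Q.mean(0).round(1),np.round(np.degrees(np.arctan2(e[:,1],e[:,0])),1),np.linalg.norm(e,axis=1).round(1))
"; python3 go.py 513 301 110 211.5
```

```text
[512.  303.2] [ 121.3   31.9  -57.5 -148.4] [11.8 37.1 12.1 37.4]
shift cm [6.46 0.27 8.  ] roll -0.004 | pos [569.7 332.2 190. ] yaw 211.3 F [-0.3  0.3  0.8] gap 61.1 t 10.5 j6 -1.64
```

```bash
python3 go.py 512.3 302.2 115 211.6;python3 -m pendant '[[[5,0.2,2,0],[6.5,0.2,5,0],[6.5,0.2,7.5,0],[6.5,0.2,7.5,0],[6.5,0.2,7.5,0]]]' -0.1; python3 -m pendant '[[[0,0,0,0],[0,0,0,0]]]';python3 go.py 512.3 302.2 47 211.6; python3 -c "
from h import *
d=snap('wrist','w5.png')"
```

```text
shift cm [6.46 0.41 7.5 ] roll -0.006 | pos [569.7 332.2 190. ] yaw 211.3 F [-0.3  0.3  0.8] gap 61.1 t 10.5 j6 -1.64
clock: 11.0
eef_pos: [513.3, 300.9, 115.8]
eef_rot: [-3.141, 0.001, -2.596]
wrist_force: [-0.1, 0.4, 0.6]
finger_gap: 42.6
clock: 11.2
eef_pos: [513.2, 301.6, 116.2]
eef_rot: [-3.141, 0.002, -2.595]
wrist_force: [0.2, 0.2, 0.2]
finger_gap: 42.5
shift cm [0.06 0.1  6.92] roll -0.005 | pos [513.2 301.6 116.2] yaw 211.3 F [0.2 0.2 0.2] gap 42.5 t 11.2 j6 -1.65
```

View pics/w5.png

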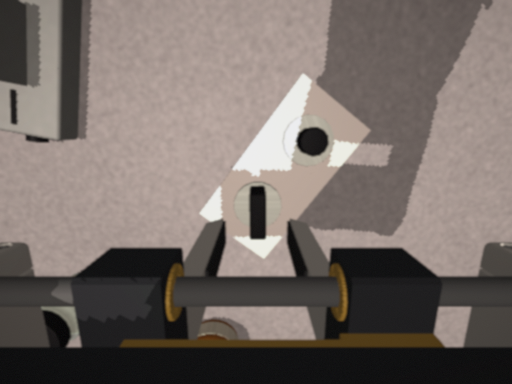

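```bash
python3 -m pendant '[[[0.1,0.1,3,-0.005],[0.1,0.1,5.5,-0.005],[0.1,0.1,6.9,-0.005],[0.1,0.1,6.9,-0.005],[0.1,0.1,6.9,-0.005]]]'; python3 -m pendant '[[[0,0,0,0],[0,0,0,0]]]';python3 go.py 512.3 302.2 47 211.6; python3 -c "
from h import *
d=snap('wrist','w6.png');print([proj(d,p).round() for p in ([512.3,302.2,73],[512.3,302.2,36])])"
```

```text
clock: 11.75
eef_pos: [511.5, 301.9, 46.4]
eef_rot: [-3.142, 0.001, -2.589]
wrist_force: [-0.3, 0.4, 0.4]
finger_gap: 42.3
clock: 11.95
eef_pos: [511.3, 301.9, 46.4]
eef_rot: [-3.142, 0.001, -2.589]
wrist_force: [0.2, -0.4, -0.2]
finger_gap: 42.6
shift cm [-0.1  -0.02 -0.06] roll 0.001 | pos [511.3 301.9  46.4] yaw 211.6 F [ 0.2 -0.4 -0.2] gap 42.6 t 11.95 j6 -1.65
[array([254., 257.]), array([255., 234.])]
```

View pics/w6.png

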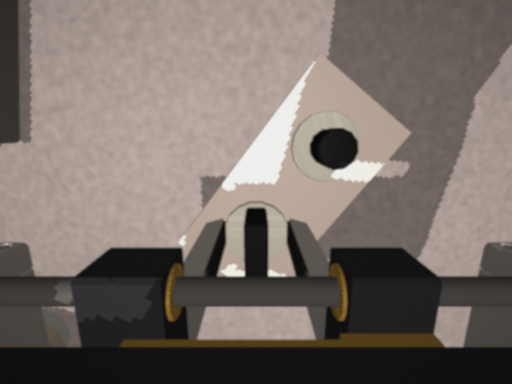

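```bash
python3 -c "
from h import *
d=snap('wrist');t=np.array([np.cos(np.radians(211.6)),np.sin(np.radians(211.6)),0])
for z in(73,36): print([proj(d,np.array([512.3,302.2,z])+k*t).round(1) for k in (20,23)])
f=d['frame'][190:290,210:310,::-1];f=np.clip(255*(f/255.)**.6,0,255).astype(np.uint8);cv2.imwrite('pics/w6z.png',cv2.resize(f,None,fx=5,fy=5,interpolation=cv2.INTER_CUBIC))"
```

```text
[array([254.2, 224. ]), array([254.2, 218.8])]
[array([254.6, 206.2]), array([254.6, 201.9])]
```

View pics/w6z.png

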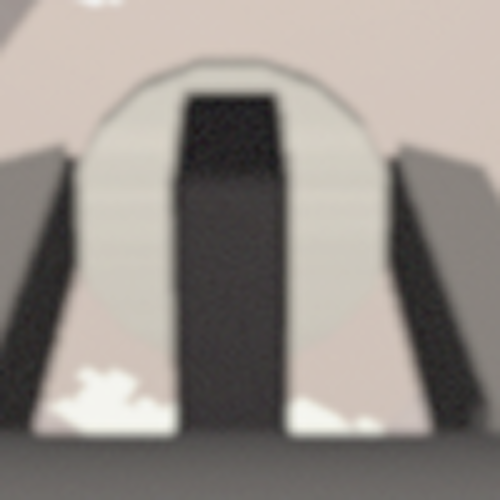

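```bash
python3 -m pendant '[[[-0.15,0,0,0],[-0.15,0,0,0]]]' -1 45;python3 -m pendant '[[[0,0,0,0],[0,0,0,0],[0,0,0,0],[0,0,0,0]]]';python3 go.py 512.3 302.2 47 211.6; python3 -m pendant '[[[0,0,-1,0],[0,0,-3,0],[0,0,-6,0],[0,0,-9,0],[0,0,-9,0]]]'; python3 -m pendant '[[[0,0,0,0],[0,0,0,0]]]'; python3 go.py 507.2 33.2 140 200.9;python3 -c "
from h import *
d=snap('wrist','w7.png')
f=d['frame'][180:290,200:320,::-1];f=np.clip(255*(f/255.)**.6,0,255).astype(np.uint8);cv2.imwrite('pics/w7z.png',cv2.resize(f,None,fx=5,fy=5,interpolation=cv2.INTER_CUBIC))
snap('side','s7.png')
f=cv2.imread('pics/s7.png')[60:200,120:300];cv2.imwrite('pics/s7.png',cv2.resize(f,None,fx=3.5,fy=3.5))"
```

```text
clock: 12.25
eef_pos: [512.5, 302.6, 46.1]
eef_rot: [-3.142, 0.0, -2.589]
wrist_force: [-0.3, 0.5, -0.2]
finger_gap: 29.5
clock: 12.65
eef_pos: [512.4, 302.5, 45.9]
eef_rot: [3.142, -0.0, -2.589]
wrist_force: [0.3, 0.9, 0.3]
finger_gap: 13.8
shift cm [ 0.02 -0.02 -0.11] roll 0.001 | pos [512.4 302.5  45.9] yaw 211.6 F [0.3 0.9 0.3] gap 13.8 t 12.65 j6 -1.65
clock: 13.15
eef_pos: [513.9, 303.3, 140.9]
eef_rot: [-3.141, 0.007, -2.589]
wrist_force: [0.7, 0.5, -0.1]
finger_gap: 13.7
clock: 13.35
eef_pos: [511.9, 302.3, 134.9]
eef_rot: [3.141, -0.002, -2.589]
wrist_force: [0.2, -0.3, -1.4]
finger_gap: 13.7
shift cm [ 14.51 -22.66  -0.49] roll 0.187 | pos [511.9 302.3 134.9] yaw 211.6 F [ 0.2 -0.3 -1.4] gap 13.7 t 13.35 j6 -1.65
```

View pics/w7z.png

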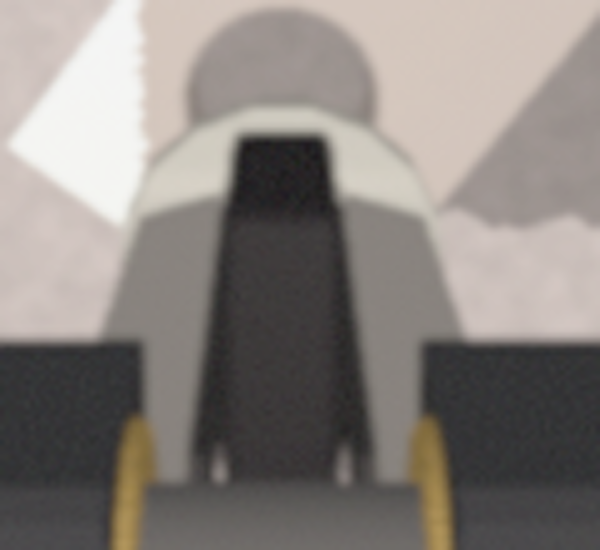

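View pics/s7.png

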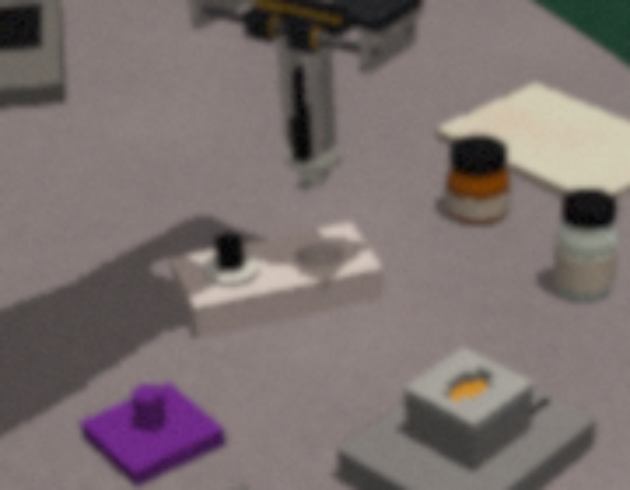

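```bash
python3 -c "
from h import *
d=snap('wrist');s=manip.read_state();p=np.array(s['eef_pos']);y=s['eef_rot'][2];t=np.array([np.cos(y),np.sin(y)]);n=np.array([np.sin(y),-np.cos(y)])
for px,z in(((256,206.6),p[2]-45.9+36),((256,222.6),p[2]-45.9+73),((256,200.4),p[2]-45.9+36)):
    q=ray(d,px,z)[:2]-p[:2];print('along',round(q@t,2),'across',round(q@n,2))
for k in (20,23):
  for z in (36,73):print(k,z,proj(d,np.r_[p[:2]+k*t,p[2]-45.9+z]).round(1))
"
```

```text
along 18.96 across 0.76
along 19.99 across 0.76
along 23.3 across 0.76
20 36 [254.9 205.1]
20 73 [254.6 222.6]
23 36 [254.9 200.8]
23 73 [254.6 217.3]
```

```bash
python3 go.py 507.4 32.7 136 200.9; python3 -m pendant '[[[3,-5,0,0.05],[6,-10,0,0.1],[9.5,-15,0,0.187],[12.7,-20,0,0.187],[14.5,-22.7,0,0.187]]]'; python3 -m pendant '[[[0,0,0,0],[0,0,0,0],[0,0,0,0]]]'; python3 go.py 507.4 32.7 136 200.9
```

```text
shift cm [ 14.54 -22.72  -0.09] roll 0.187 | pos [512.  302.3 134.9] yaw 211.6 F [-0.2 -0.3 -0.6] gap 13.5 t 13.5 j6 -1.65
clock: 14.0
eef_pos: [508.0, 50.8, 135.5]
eef_rot: [3.141, -0.001, -2.776]
wrist_force: [1.1, -0.5, -1.2]
finger_gap: 13.5
clock: 14.3
eef_pos: [508.6, 53.5, 135.7]
eef_rot: [3.141, -0.0, -2.776]
wrist_force: [0.5, -0.2, -1.1]
finger_gap: 13.7
shift cm [ 0.85 -1.9  -0.03] roll 0.001 | pos [508.6  53.5 135.7] yaw 201.0 F [ 0.5 -0.2 -1.1] gap 13.7 t 14.3 j6 -1.9
```

```bash
python3 -m pendant '[[[0.5,-1,0,0],[0.85,-1.9,0,0],[0.85,-1.9,0,0],[0.85,-1.9,0,0],[0.85,-1.9,0,0]]]'; python3 -m pendant '[[[0,0,0,0],[0,0,0,0]]]'; python3 go.py 507.4 32.7 125 200.9;python3 -c "
from h import *
d=snap('wrist','w8.png')
f=d['frame'][130:290,180:330,::-1];f=np.clip(255*(f/255.)**.6,0,255).astype(np.uint8);cv2.imwrite('pics/w8z.png',cv2.resize(f,None,fx=3.5,fy=3.5,interpolation=cv2.INTER_CUBIC))
d=snap('side')
f=d['frame'][90:230,190:320,::-1];cv2.imwrite('pics/s8.png',cv2.resize(f,None,fx=4,fy=4,interpolation=cv2.INTER_CUBIC))"
```

```text
clock: 14.8
eef_pos: [507.5, 32.0, 135.9]
eef_rot: [3.142, 0.0, -2.776]
wrist_force: [-0.5, 0.0, -0.9]
finger_gap: 13.8
clock: 15.0
eef_pos: [507.4, 32.0, 135.9]
eef_rot: [3.142, -0.0, -2.776]
wrist_force: [-0.2, 0.4, -0.4]
finger_gap: 13.8
shift cm [-0.02  0.06  1.09] roll 0.001 | pos [507.4  32.  135.9] yaw 200.9 F [-0.2  0.4 -0.4] gap 13.8 t 15.0 j6 -1.95
```

View pics/w8z.png

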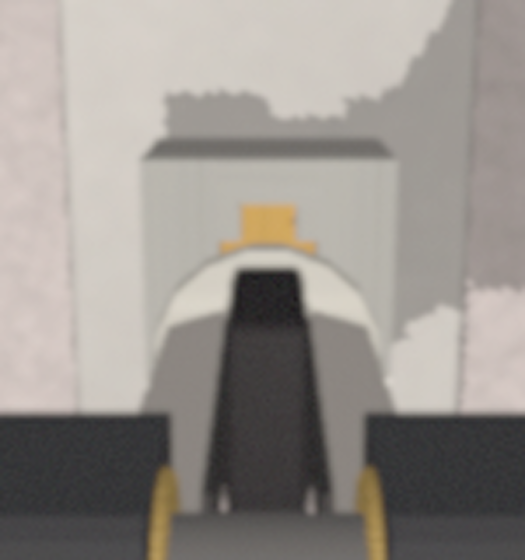

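View pics/s8.png

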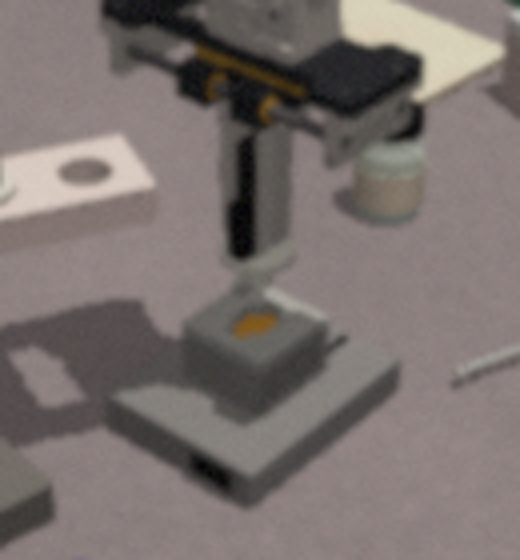

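```bash
python3 -c "
from h import *
d=snap('wrist');s=manip.read_state();p=np.array(s['eef_pos']);y=s['eef_rot'][2];t=np.array([np.cos(y),np.sin(y)]);n=np.array([np.sin(y),-np.cos(y)])
c=lambda x,r:(180+x/3.5-.36,130+r/3.5-.36)
for px,z,k in((c(269,157),72,32),(c(269,205),72,21),(c(143,157),72,32),(c(395,157),72,32),(c(268,270),p[2]-45.9+36,20)):
    q=ray(d,px,z)[:2]-p[:2];print('along',round(q@t-k,2),'across',round(q@n,2))
"
```

```text
along 0.66 across 1.02
along -0.37 across 1.02
along 0.67 across -29.96
along 0.65 across 32.0
along -1.23 across 0.73
```

Alignment with the notches is within about 1 mm, so I'm descending.

```bash
python3 -m pendant '[[[0.05,0.03,1,0],[0.05,0.03,2,0],[0.05,0.03,2.4,0],[0.05,0.03,2.8,0],[0.05,0.03,2.8,0]]]'; python3 go.py 507.4 32.4 97 200.9;python3 -m pendant '[[[0,0,0.4,0],[0,0,0.8,0],[0,0,0.8,0]]]'; python3 go.py 507.4 32.4 97 200.9
```

```text
clock: 15.65
eef_pos: [506.7, 31.9, 107.3]
eef_rot: [3.141, -0.001, -2.776]
wrist_force: [0.5, -0.6, -0.4]
finger_gap: 13.6
shift cm [-0.08  0.02  1.03] roll 0.0 | pos [506.7  31.9 107.3] yaw 200.9 F [ 0.5 -0.6 -0.4] gap 13.6 t 15.65 j6 -1.95
clock: 15.95
eef_pos: [506.6, 31.9, 99.4]
eef_rot: [3.141, -0.001, -2.776]
wrist_force: [-0.0, -0.6, -1.3]
finger_gap: 13.9
shift cm [-0.09  0.02  0.24] roll 0.0 | pos [506.6  31.9  99.4] yaw 200.9 F [-0.  -0.6 -1.3] gap 13.9 t 15.95 j6 -1.95
```

```bash
python3 -m pendant '[[[0,0,0.25,0],[0,0,0.5,0],[0,0,0.75,0],[0,0,0.95,0],[0,0,0.95,0]]]'; python3 -m pendant '[[[0,0,0,0],[0,0,0,0]]]';python3 go.py 507.4 32.4 90 200.9; python3 -c "
from h import *
d=snap('side')
f=d['frame'][90:230,190:320,::-1];cv2.imwrite('pics/s9.png',cv2.resize(f,None,fx=4,fy=4,interpolation=cv2.INTER_CUBIC))"
```

```text
clock: 16.45
eef_pos: [507.1, 32.0, 90.7]
eef_rot: [-3.141, 0.001, -2.776]
wrist_force: [-2.4, 0.2, 7.1]
finger_gap: 13.8
clock: 16.65
eef_pos: [507.1, 31.9, 90.8]
eef_rot: [-3.141, 0.001, -2.776]
wrist_force: [-2.7, 0.2, 6.8]
finger_gap: 13.5
shift cm [-0.05  0.03  0.08] roll 0.0 | pos [507.1  31.9  90.8] yaw 200.9 F [-2.7  0.2  6.8] gap 13.5 t 16.65 j6 -1.95
```

View pics/s9.png

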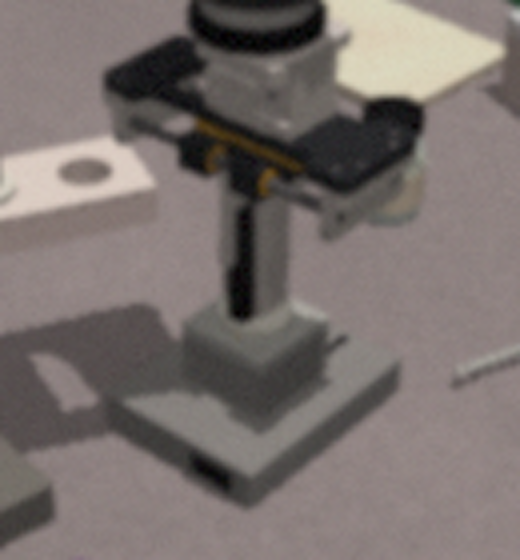

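```bash
python3 -m pendant '[[[0.02,0,0.1,0],[0.02,0,0.1,0.1],[0.02,0,0.1,0.2],[0.02,0,0.1,0.3],[0.02,0,0.1,0.4]]]' -1 55; python3 go.py 507.4 32.4 90 110.9; python3 -c "from h import *;print(np.round(manip.read_state()['moment'],3))"
```

```text
clock: 17.2
eef_pos: [507.1, 32.2, 90.0]
eef_rot: [3.141, 0.001, 3.103]
wrist_force: [-0.2, 3.3, 7.3]
finger_gap: 13.8
shift cm [-0.03  0.02  0.  ] roll 1.167 | pos [507.1  32.2  90. ] yaw 177.8 F [-0.2  3.3  7.3] gap 13.8 t 17.2 j6 -1.54
[0.76  0.248 0.074]
```

```bash
python3 -m pendant '[[[0,0,0,0.12],[0,0,0,0.24],[0,0,0,0.36],[0,0,0,0.48],[0,0,0,0.6]]]'; python3 go.py 507.4 32.4 90 110.9; python3 -c "from h import *;print(np.round(manip.read_state()['moment'],3))"
```

```text
clock: 17.7
eef_pos: [507.3, 32.8, 90.1]
eef_rot: [3.139, 0.0, 2.502]
wrist_force: [-0.4, 8.2, 7.6]
finger_gap: 13.9
shift cm [-0.03 -0.02  0.01] roll 0.566 | pos [507.3  32.8  90.1] yaw 143.3 F [-0.4  8.2  7.6] gap 13.9 t 17.7 j6 -0.94
[1.772 0.043 0.098]
```

```bash
python3 -m pendant '[[[0.05,0.07,0,0],[0.06,0.08,0,0],[0.06,0.08,0,0]]]'; python3 go.py 507.4 32.4 90 110.9; python3 -c "from h import *;print(np.round(manip.read_state()['moment'],3))"
```

```text
clock: 18.0
eef_pos: [507.3, 33.1, 90.1]
eef_rot: [3.14, 0.001, 2.507]
wrist_force: [-0.3, 0.9, 7.2]
finger_gap: 13.8
shift cm [-0.05 -0.05  0.01] roll 0.571 | pos [507.3  33.1  90.1] yaw 143.6 F [-0.3  0.9  7.2] gap 13.8 t 18.0 j6 -0.94
[0.387 0.107 0.098]
```

Lateral force is gone. I'm finishing the twist.

```bash
python3 -m pendant '[[[0,0,0,0.12],[0,0,0,0.24],[0,0,0,0.36],[0,0,0,0.48],[0,0,0,0.57]]]'; python3 -m pendant '[[[0,0,0,0],[0,0,0,0],[0,0,0,0]]]'; python3 go.py 507.4 32.4 90 110.9; python3 -c "
from h import *
print(np.round(manip.read_state()['moment'],3))
d=snap('wrist','w10.png')
f=d['frame'][130:290,180:330,::-1];f=np.clip(255*(f/255.)**.6,0,255).astype(np.uint8);cv2.imwrite('pics/w10z.png',cv2.resize(f,None,fx=3.5,fy=3.5,interpolation=cv2.INTER_CUBIC))
d=snap('side','s10.png')"
```

```text
clock: 18.5
eef_pos: [507.8, 33.5, 90.4]
eef_rot: [3.138, 0.0, 1.932]
wrist_force: [2.7, 5.0, 6.7]
finger_gap: 13.6
clock: 18.8
eef_pos: [507.9, 33.5, 90.4]
eef_rot: [3.138, 0.0, 1.937]
wrist_force: [2.4, 5.5, 7.4]
finger_gap: 13.5
shift cm [-0.09 -0.09  0.04] roll 0.001 | pos [507.9  33.5  90.4] yaw 111.0 F [2.4 5.5 7.4] gap 13.5 t 18.8 j6 -0.37
[ 1.178 -0.535  0.074]
```

View pics/w10z.png

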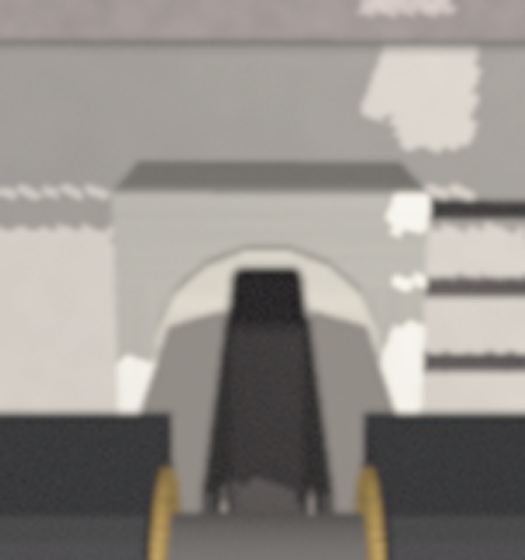

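View pics/s10.png

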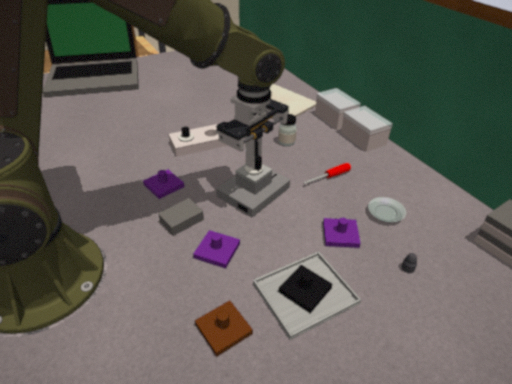

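```bash
python3 -m pendant '[[[0.06,0.06,0.03,0.02],[0.06,0.06,0.03,0.02],[0.06,0.06,0.03,0.02],[0.06,0.06,0.03,0.02],[0.06,0.06,0.03,0.02]]]'; python3 go.py 507.4 32.4 90 110.9; python3 -c "
from h import *
print(np.round(manip.read_state()['moment'],3))
d=snap('top');cv2.imwrite('pics/t11.png',d['frame'][:,:,::-1])
d=snap('side');f=d['frame'][130:230,210:310,::-1];cv2.imwrite('pics/s11.png',cv2.resize(f,None,fx=5,fy=5,interpolation=cv2.INTER_CUBIC))"
```

```text
clock: 19.4
eef_pos: [508.0, 33.8, 90.0]
eef_rot: [3.139, 0.001, 1.917]
wrist_force: [2.0, 1.8, 7.2]
finger_gap: 13.4
shift cm [-0.11 -0.11  0.  ] roll -0.019 | pos [508.   33.8  90. ] yaw 109.8 F [2.  1.8 7.2] gap 13.4 t 19.4 j6 -0.35
[ 0.226 -0.342  0.106]
```

View pics/s11.png

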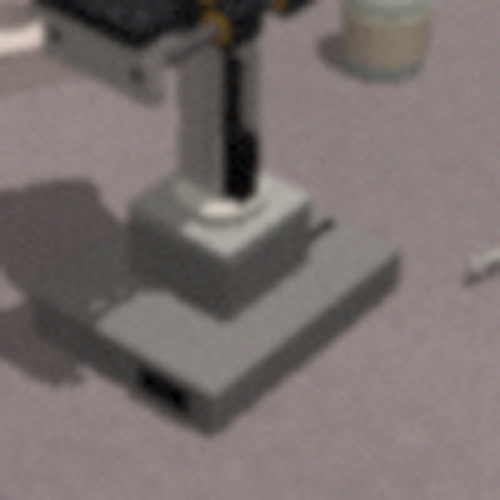

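View pics/t11.png

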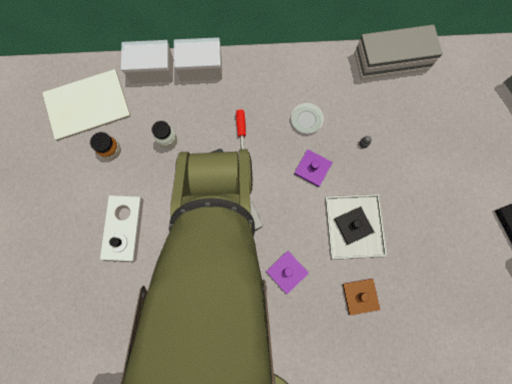

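```bash
python3 -c "
from h import *
st();print(manip.sign_off())"
```

```text
{'clock': 19.5, 'joints': [-0.006, 0.35, 1.765, 0.0, 1.023, -0.352], 'eef_pos': [508.037, 33.783, 90.025], 'eef_rot': [3.139, 0.001, 1.917], 'wrist_force': [2.15, 0.642, 7.575], 'moment': [0.252, -0.321, 0.096], 'finger_gap': 13.634}
the job is handed in; nothing more can be done
None
```

I finished the whole job in order and handed it in at 19.5 s.

- **Cover:** I lifted the black dust cover off the lamp base and set it down in the steel tray. The side and top pictures show it flat and right way up.
- **Cartridge:** I took the winged cartridge from the rack and lowered its lugs into the notches. I then pushed it down against the spring and twisted it clockwise from yaw 200.9° to 109.8°, about 91°. The arm still grips it at a 55 N setting, with the finger gap at 13.6 mm on the 14 mm wing.

**Last checks:**
- **Spring:** it is about 7 mm down by tool height. The 7.6 N upward push, plus the cartridge's weight, agrees with that.
- **Twist:** the return moment is about 0.1 N m, as expected at a quarter turn. At 90° the wing had not slipped in the fingers.
- **Other things:** the blanking plug, look-alikes and bystanders look unmoved, except where the arm hid the base and nearby items from the top camera.

**Not as planned:**
- One empty move went the wrong way in y because of a sign slip. It stayed at height and touched nothing.
- About 8 N of side force built up during the twist, and again about 6 N at the end. I relieved both by shifting about 1 mm, leaving about 2 N.
- The first two estimates of the wing's angle disagreed (44° and about 28°). Closer views gave 31.6°, which I used.

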